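# Throw over the ratchet pawl, open the clamp and take out the block

## Task

Take the wooden block out of the ratchet clamp and lay it flat in the wooden tray on the bench. The clamp's pawl is hooked under a tooth of the rack, so ease the jaw a little toward the block until you feel it meet, throw the pawl right over, then draw the jaw well back (3 cm or more) and leave it open with the pawl thrown over. Do not force the pawl or squeeze the block hard, do not drop the block, and leave the other things lying about where they are.

Things in the scene. Friction and masses are not known exactly. Their poses are not given: they have to be found in the camera images.
- clamp: Ratchet clamp, fixed to the bench: dark steel plate 84 x 300 x 10 mm, length along its y, origin at the centre of its underside, z up. Fixed jaw at the +y end (66 mm wide, top 54 mm up, face at y = +128 mm) with the block against it; then toward -y the moving jaw, its carriage and the pawl. Forward = +y, back = -y.
- jaw (a joint): Moving jaw's slide along clamp y (m): + drawn back, - eased forward; -0.020 to 0.045, 6 N friction, stays put. Starts at -0.0008 to 0 with 5 to 6 mm of play; meets the block, then the fixed jaw, near -0.006. The pawl's toe is hooked 2.5 mm under a tooth's lip: it cannot be lifted or drawn back until the jaw is eased forward 4 mm or more (right up against the block is good).
- jaw_top (a point): Centre of the moving jaw's top, 62 mm above the bench; axes as the clamp's. Grey iron block 56 mm wide (clamp x), 26 thick (y), 50 high, its face 13 mm ahead of this point; grip it from above across the 56 mm. A lip 40 mm wide reaches 13 mm over the block, 45.5 to 52.5 mm above the bench, so the block lifts out only once the jaw is back.
- pawl (a joint): Hinge of the throw-over pawl (rad), axis along clamp x: 0 with its toe in the rack, growing as the free end is swung up and over toward the jaw, to the stop at 2.5. Its weight (0.13 kg) holds it at 0; past about 1.7 it falls on over to the stop by itself.
- pivot (a point): Pawl's pivot on the carriage, 30 mm above the bench, 83 mm behind (-y) jaw_top. Moves with the jaw.
- knob (a point): Middle of the pawl's cross knob at its free end: steel cylinder 16 mm in diameter, 32 mm long along clamp x, gripped from above across its ends. Pawl down: 60 mm behind (-y) the pivot, 8 mm above it, 38 mm above the bench; swings about the pivot at 60.5 mm radius. Beside it space is free down to 13 mm above the bench (the rack below is 18 mm wide).
- rack: Toothed rack fixed along the middle of the base plate under the pawl: 18 mm wide, hooked teeth 10 mm high at 32 mm pitch.
- block: Plain wooden block 45 x 90 x 32 mm, about 0.25 kg, its 90 mm length (body y) along the clamp between the jaws. Origin at the centre of its underside, z up, 10 mm above the bench at the start (on the plate). Grip it from above across its 45 mm.
- tray: Open nailed wooden tray 135 x 300 x 55 mm on the bench, fixed; 300 mm along body y. Origin at the centre of its underside. Inside 116 x 282 mm, floor 9 mm above the bench, walls about 10 mm thick, rim 55 mm above the bench.
- tape_measure: Tape measure 58 x 74 x 35 mm, bystander; origin under its centre.
- pliers: Pliers 167 x 55 x 11 mm, bystander; origin under the centre.
- driver: Screwdriver 215 mm long at the front edge of the bench, bystander; origin under the centre.
- bearing: Ball bearing lying flat, 52 mm in diameter, 18 mm high, bystander; origin under its centre.
There are look-alikes about, which are no part of the job. There is more than one size of the block; the one meant has the size given above.

How it is judged:
On the way, in this order (a step that is already met when the one before it is completed fails the run):
1. the pawl is thrown over (at least 2.2 rad) (value of joint pawl above 2.2 rad), for 0.2 s.
2. with the pawl over, the jaw is drawn back at least 30 mm (value of joint jaw above 0.03 m and value of joint pawl above 2.2 rad), for 0.2 s.
At the end, for the whole second after the job is handed in: The block lies at rest inside the tray, right way up and flat on its floor (within 0.15 rad), the jaw stands at least 28 mm back and the pawl is thrown over (past 2.2 rad) (x of block in the frame of tray between -0.045 and 0.045 m and y of block in the frame of tray between -0.125 and 0.125 m and z of block in the frame of tray below 0.025 m and angle between block's own z axis and vertical below 0.15 rad and linear speed of block below 0.02 m/s and value of joint pawl above 2.2 rad and value of joint jaw above 0.028 m); the robot touches nothing.
It fails at once if the pawl or rack was forced (over 45 N on the rack) (contact force between rack and anything else above 45 N).
It fails at once if the block was squeezed between the jaws with over 50 N (100 N counted over both jaws) (contact force between block and clamp above 100 N).
It fails at once if the block was dropped (over 0.8 m/s with the fingers off it) (linear speed of block above 0.8 m/s and contact force between block and the fingers below 0.1 N).
It fails at once if the tape measure, pliers, bearing or screwdriver was moved more than 30 mm (distance of any of tape_measure, pliers, driver, bearing from where it was at the start of the episode above 0.03 m).
It also fails if it takes over 61 s, if anything falls off the work surface, if the arm or the gripper's body presses on something with over 40 N, if the wrist force passes 120 N, or if a joint passes its speed limit or range.

## Robot

A 6-joint arm with a two-finger parallel gripper is mounted at the origin on a cart in front of the work surface, level with it; the furniture and walls round the work are solid. World frame = base frame: x ahead of the robot, y to its left, z up, the work surface at z = 0. Lengths are in m, angles in rad, forces in N, time in s.
With the tool pointing down it reaches from about 0.4 to 0.825 m from the base axis. Payload 7 kg.
Tool frame: the origin (TCP) lies on the centre line of the jaws, within the pads' length; the fingertips stand 25 mm ahead of it and the grasp point (between the pads) lies 6 mm ahead of it; z points along the fingers, y is the line along which they close (so a half turn about z gives the same grasp; the last joint's range is limited). The gripper opens to 88 mm and grips with 3 to 60 N. Pads are 19 mm wide; open, the fingers measure 130 mm over their backs; the gripper's body (78 mm by 193 mm) begins 47 mm behind the grasp point.
Start: joints at [1.559, 0.359, 0.012, 0, -1.224, -0.288], TCP at [0.199, 0.645, 0.252] pointing down, gripper open.
Joint ranges: [-3.07, 3.07], [-1.43, 2.12], [-1.02, 1.25], [-3.03, 1.67], [-3.05, -0], [-3.03, 3.03]. Speed limits (rad/s): [2.39, 2.39, 3.01, 3.14, 3.14, 3.14].

## Interface

Orientations are given as [roll, pitch, yaw] about the fixed x, y, z axes, in that order (R = Rz(yaw) Ry(pitch) Rx(roll)).
In Python, from station import readout, vision, arm gives the robot as it stands. The module is installed in compiled form; this text tells all that it offers.
- The arm moves only by the tool carry_out, never from a script. Its argument "commands" is a list of rows, each an object with "dp": the shift along the tool's x, y, z in m, a list of three; "rotation": the turn, a rotation vector about the tool's x, y, z in degrees, a list of three. In form: [{"dp": [dx, dy, dz], "rotation": [wx, wy, wz]}, ...]. A call has 1 to 8 rows; each row shifts and turns the commanded pose from where the row before left it, along the tool's axes as they then stand; what a row does not reach is not made up. A row lasts 1/8 s, in which the tool goes at most 62.5 mm and 10.7 degrees, less where a joint would pass 70% of its speed; a pose out of reach is approached as far as the arm can. A call with a gripper value outside its range is refused whole. "grip" is the finger opening in m, from 0 to 0.0876, set as the call begins (left out, the last holds). The fingers move at their own pace and stop on an object; "force" is the grip in N (left out, the last holds). Time passes only in rows, so rows that do not move let the fingers close. It gives the time, the measured TCP pose, the force, the opening and the grip force at its end, in the units of the state.
- readout.get_state(): the state, without advancing time (a new reading comes with each control period).
- vision.grab_frame(name): name is "side" or "top"; returns (picture, depth): 480x640x3 uint8, red, green, blue; 480x640 float32, m along the optical axis (not along the pixel's ray), 0 where there is no reading.
- vision.calibration(name): a dict with "fovy" (degrees; the focal length in pixels is half the picture's height over the tangent of half this angle, whatever the lens; pixels are square), "cx", "cy" (the principal point, pixels), "dist" ([k1, k2, p1, p2, k3] as OpenCV has them; the pictures are not rectified), "origin" and "attitude" of the camera in the world. Camera axes: x right, y down, z forward; pixel columns grow to the right and rows downward; lengths in m; the calibration is good to about 2 mm. A picture is of the moment at which its call begins. calibration takes no time and is no camera call.
- arm.job_done(): hands the job in; it is judged then, once.
Trained networks look in the newest picture that a camera, given by its name, has taken for a name from the list of things; names that differ only in an ending like _2 or _b are one class to them, and where a whole thing is asked for, a point or a joint stands for the part that bears it (a point fixed in the world has none). Each returns a list of dicts, best first, with "score" (0 to 1); they miss things now and then, are a little off and sometimes report something else, mostly with a low value. They report only what shows in the picture. A call takes as long as a camera call. They do not tell look-alikes from the thing itself.
- vision.trace(label, camera): "pixels" (480x640 bool, what is visible of it) and "position" ([row, column] in pixels, amid what is visible of it).
The state is a dict: "t": time; "q": joint angles; "qd": joint speeds; "joint_efforts": joint torques, N m; "eef_pos": TCP position; "ee_rot": TCP orientation; "force": force on the tool from outside, world axes, zero at the start; "moment": the same for the moment, N m; "width": finger opening in m; "gripper_force": force on a finger pad.
Only numpy, scipy, OpenCV 4.12 (cv2) and the standard library are available. Lean on these libraries where they do the work, as an engineer would, in place of code of your own. Each camera call takes 0.05 s, during which the arm holds its last target. There are 200 camera calls.

## Working session

There is one attempt and no reset: what is moved stays moved. The work goes in short steps, Python scripts to look and compute and a tool call to move; the robot and the scene stay as the last step left them, time stands still between calls to the robot, and variables do not carry over. Pictures are saved under pics/ and viewed, at most 10 in all, crops included, and the job is handed in when it is done.

Besides the shell and the picture viewer there is one more tool, called as name(argument=value, ...), one argument or row to a line, values as JSON. carry_out: Moves the arm, as the interface text tells. Its arguments: {"type":"object","properties":{"commands":{"type":"array"},"grip":{"type":"number"},"force":{"type":"number"}},"required":["commands"]}

```bash
mkdir -p pics
cat > h.py <<'E'
import numpy as np, cv2
from station import readout, vision, arm
from scipy.spatial.transform import Rotation as R
def grab(n,save=None):
    im,d=vision.grab_frame(n)
    if save: cv2.imwrite('pics/'+save,im[:,:,::-1])
    return im,d
def cloud(n,d):
    c=vision.calibration(n); f=240/np.tan(np.radians(c['fovy'])/2)
    K=np.array([[f,0,c['cx']],[0,f,c['cy']],[0,0,1]])
    v,u=np.mgrid[0:480,0:640]
    p=cv2.undistortPoints(np.stack([u,v],-1).reshape(-1,1,2).astype(np.float64),K,np.array(c['dist'],float)).reshape(480,640,2)
    P=np.dstack([p[...,0]*d,p[...,1]*d,d])
    a=np.array(c['attitude'],float)
    M=a if a.shape==(3,3) else R.from_euler('xyz',a).as_matrix()
    W=P@M.T+np.array(c['origin']); W[d==0]=np.nan
    return W
E
python3 - <<'E'
from h import *
for n in('top','side'):
    im,d=grab(n,n+'0.png'); c=vision.calibration(n); print(n,c)
    W=cloud(n,d); np.save(n+'.npy',W)
    for l in('clamp','block','jaw_top','knob','tray','rack'):
        for r in vision.trace(l,n)[:3]:
            m=r['pixels']; print(l,round(r['score'],2),np.round(r['position']),m.sum(),np.round(np.nanmedian(W[m],0),3))
print(readout.get_state())
E
```

```text
top {'fovy': 46.01780398288723, 'cx': 324.56697896210983, 'cy': 233.0142789875474, 'dist': array([-0.06459362,  0.        ,  0.        ,  0.        ,  0.        ]), 'origin': array([ 0.30109606, -0.10343517,  1.23844239]), 'attitude': array([-2.92906324, -0.0031285 , -1.57889929])}
clamp 0.79 [216. 255.] 4310 [0.6   0.042 0.017]
clamp 0.7 [206. 288.] 302 [ 0.629 -0.027  0.04 ]
clamp 0.46 [196. 308.] 207 [ 0.647 -0.073  0.014]
block 0.82 [249. 343.] 459 [ 0.525 -0.152  0.023]
block 0.58 [233. 206.] 826 [0.565 0.147 0.042]
jaw_top 0.9 [217. 255.] 1641 [0.602 0.048 0.031]
knob 0.69 [203. 287.] 265 [ 0.629 -0.027  0.041]
tray 0.55 [215. 453.] 8915 [ 0.604 -0.397  0.011]
rack 0.54 [196. 311.] 256 [ 0.647 -0.073  0.014]
side {'fovy': 51.7997189631691, 'cx': 312.876715271002, 'cy': 241.1027117840026, 'dist': array([-0.1276786,  0.       ,  0.       ,  0.       ,  0.       ]), 'origin': array([ 0.39721922, -0.87102273,  0.76391791]), 'attitude': array([-2.28490194,  0.01553374, -0.21122593])}
clamp 0.82 [220. 322.] 2899 [0.599 0.029 0.019]
clamp 0.34 [249. 355.] 179 [ 0.648 -0.082  0.015]
bl
[... 328 characters left out ...]
-0.066  0.014]
{'t': 0.7, 'q': array([ 1.55912980e+00,  3.58562294e-01,  1.18969962e-02, -3.60459775e-05,
       -1.22411106e+00, -2.88080957e-01]), 'qd': array([ 4.53282022e-04, -1.08890528e-03,  8.24962760e-04,  7.89373686e-06,
        3.10270402e-04,  3.22045077e-04]), 'joint_efforts': array([-2.53565968e-04, -5.82169569e+01,  2.93238366e+01,  7.00140998e+00,
        1.22877015e-02, -1.40481845e-05]), 'eef_pos': array([0.19932473, 0.64486257, 0.25157783]), 'ee_rot': array([-3.14158314e+00,  3.81781408e-05, -2.99759727e-01]), 'force': array([-0.04394501, -0.09839425, -0.07219446]), 'moment': array([-0.00415687, -0.00026256, -0.0333215 ]), 'gripper_force': 0.0, 'width': 0.08765740230565199}
```

Run:
```python
import cv2
a=cv2.imread('pics/top0.png')
cv2.imwrite('pics/crop0.png',cv2.resize(a[150:300,150:360],None,fx=3.8,fy=3.8,interpolation=cv2.INTER_CUBIC))
```

```text
(no output)
```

View pics/top0.png

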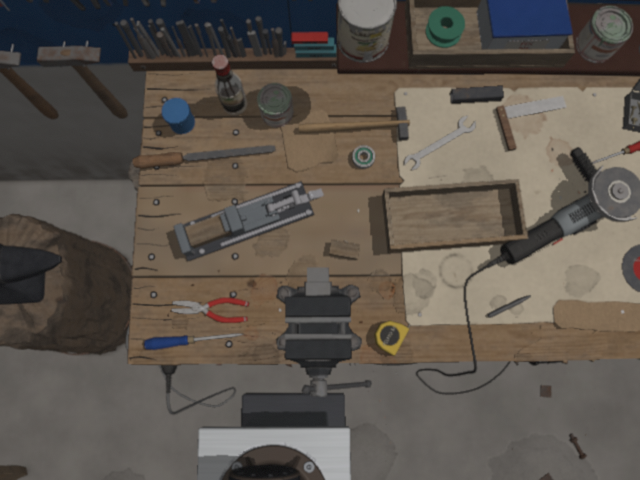

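View pics/crop0.png

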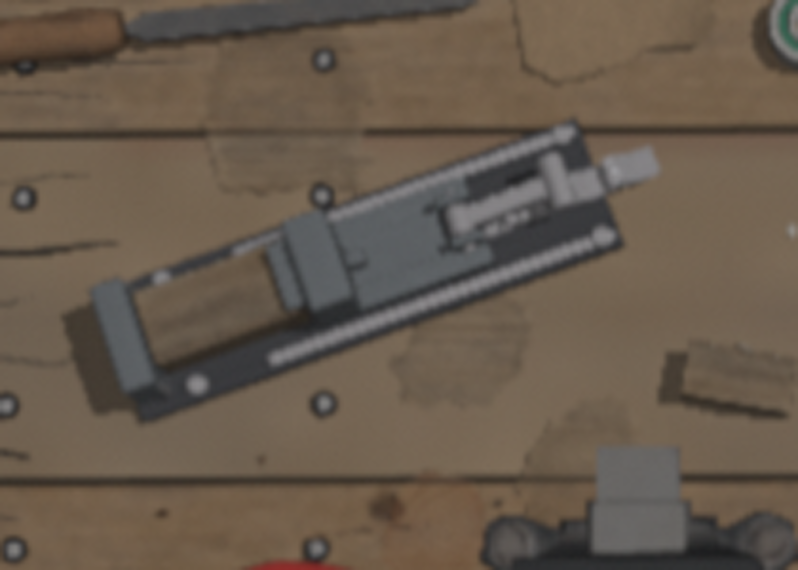

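The block meant lies between the jaws at (row 230, col 207). The loose piece at (249, 343) is smaller and lies outside the clamp. The tray is at (215, 453), the tape measure at (337, 391), and a bench vise at (325, 318). Next I fit the geometry.

Run:
```python
from h import *
def rect(p):
    (c,s,a)=cv2.minAreaRect((p[:,:2]*1000).astype(np.float32)); return np.round(c,1),np.round(s,1),round(a,2),len(p)
for n in('top','side'):
    W=np.load(n+'.npy').reshape(-1,3); W=W[~np.isnan(W[:,0])]
    roi=W[(W[:,0]>.48)&(W[:,0]<.72)&(W[:,1]>-.13)&(W[:,1]<.24)]
    rg=roi[(np.abs(roi[:,0]-(.6-.35*(roi[:,1]-.04)))<.07)]
    print(n,'bench z',np.median(W[(W[:,0]>.5)&(W[:,0]<.55)&(W[:,1]>-.1)&(W[:,1]<-0.0),2]))
    j=rg[(rg[:,2]>.058)&(rg[:,2]<.067)]; print('jawtop',rect(j),np.median(j,0))
    f=rg[(rg[:,2]>.049)&(rg[:,2]<.057)&(rg[:,1]>.15)]; print('fixed',rect(f),np.median(f,0))
    b=rg[(rg[:,2]>.037)&(rg[:,2]<.045)&(rg[:,1]>.085)]; print('block',rect(b),np.median(b,0))
    k=rg[(rg[:,2]>.036)&(rg[:,2]<.05)&(rg[:,1]<.0)]; print('knob',rect(k),np.median(k,0))
    p=rg[(rg[:,2]>.006)&(rg[:,2]<.014)]; print('plate',rect(p))
    tr=W[(W[:,0]>.45)&(W[:,0]<.75)&(W[:,1]>-.62)&(W[:,1]<-.22)]
    r=tr[(tr[:,2]>.049)&(tr[:,2]<.06)]; print('tray rim',rect(r))
    fl=tr[(tr[:,2]>.004)&(tr[:,2]<.014)];print('trayfloor',rect(fl))
    l=W[(W[:,0]>.49)&(W[:,0]<.56)&(W[:,1]>-.2)&(W[:,1]<-.11)&(W[:,2]>.015)];print('loose',rect(l),np.median(l[:,2]))
    v=W[(W[:,0]>.2)&(W[:,0]<.5)&(W[:,1]>-.25)&(W[:,1]<.0)];print('vise z',np.percentile(v[:,2],[50,90,99]),v[v[:,2]>.03].min(0),v[v[:,2]>.03].max(0))
    m=W[(W[:,0]>.45)&(W[:,0]<.8)&(W[:,1]>-.25)&(W[:,1]<.6)];print('tall',[np.round(q,2) for q in m[m[:,2]>.07][::400]])
```

```text
top bench z 0.0002548932466976961
jawtop (array([569.6, 140.3]), array([ 57.6, 138.5]), 20.43, 318) [0.5855494  0.08840279 0.06218687]
fixed (array([549.1, 197. ]), array([65.2, 21.3]), 21.4, 219) [0.55061708 0.19731962 0.05402355]
block (array([565.7, 151.1]), array([ 60.4, 113.7]), 23.35, 640) [0.56694528 0.15009928 0.04210846]
knob (array([630.6, -25. ]), array([32.6, 62. ]), 19.92, 204) [ 0.6314172  -0.03824473  0.04199488]
plate (array([590.3,  59.6]), array([130.2, 368.8]), 14.63, 1724)
tray rim (array([ 580.1, -431.9]), array([178., 376.]), 4.11, 2312)
trayfloor (array([ 600., -420.]), array([299.9, 399.8]), 0.0, 10544)
loose (array([ 527.1, -151.8]), array([63.7, 33.1]), 79.14, 430) 0.023369163147555216
vise z [0.01771824 0.1566669  0.1600286 ] [ 0.22031958 -0.24996008  0.03006205] [ 0.47576365 -0.02140914  0.1632936 ]
tall [array([0.57, 0.07, 0.07])]
side bench z -3.799347756888727e-05
jawtop (array([588.1,  83. ]), array([57., 28.]), 21.69, 159) [0.59018446 0.08136363 0.06225017]
fixed (array([546.9, 193. ]), array([66.8, 24.1]), 26.08, 135) [0.54680758 0.1924917  0.05382406]
block (array([558.3, 150.1]), array([65.8, 98.3]), 13.35, 334) [0.56171125 0.15486478 0.0424618 ]
knob (array([630.6, -27.2]), array([33.9, 66.9]), 21.4, 165) [ 0.63115402 -0.04651554  0.04044215]
plate (array([594.6,  48.6]), array([107.5, 337.4]), 28.73, 1110)
tray rim (array([ 580.7, -426.7]), array([179.2, 363.5]), 3.67, 3968)
trayfloor (array([ 600., -420.]), array([299.9, 400. ]), 0.01, 14244)
loose (array([ 527.5, -156.1]), array([66.9, 31.9]), 79.27, 367) 0.022952057263650016
vise z [0.03970719 0.1549877  0.15770582] [ 0.22131739 -0.24997451  0.03000743] [ 0.47708371 -0.03283333  0.15986883]
tall [array([ 0.47, -0.07,  0.09])]
```

Run:
```python
from h import *
th=np.radians(20.3); 
for n in('top','side'):
    W=np.load(n+'.npy').reshape(-1,3); W=W[~np.isnan(W[:,0])]
    o=np.array([.588,.083])
    y=np.array([-np.sin(th),np.cos(th)]); x=np.array([y[1],-y[0]])
    L=np.c_[(W[:,:2]-o)@x,(W[:,:2]-o)@y,W[:,2]]
    def show(name,xr,yr,zr):
        m=(L[:,0]>xr[0])&(L[:,0]<xr[1])&(L[:,1]>yr[0])&(L[:,1]<yr[1])&(L[:,2]>zr[0])&(L[:,2]<zr[1])
        p=L[m]; (c,s,a)=cv2.minAreaRect((p[:,:2]*1000).astype(np.float32))
        c=np.array(c)/1000; print(n,name,len(p),'local',np.round(c*1000,1),'size',np.round(s,1),'ang',round(a,1),'world',np.round(o+c[0]*x+c[1]*y,4),'z',round(np.median(p[:,2]),4),'med',np.round(np.median(p,0)*1000,1))
    show('jaw',(-.04,.04),(-.025,.025),(.058,.067))
    show('fixed',(-.05,.05),(.1,.14),(.050,.058))
    show('block',(-.035,.035),(.025,.1),(.038,.044))
    show('knob',(-.03,.03),(-.165,-.125),(.038,.05))
    show('plateTip',(-.06,.06),(-.2,-.06),(.007,.013))
    # tray
    o=np.array([.604,-.40]); 
    m=(np.abs(W[:,0]-.605)<.1)&(np.abs(W[:,1]+.4)<.18)&(W[:,2]>.05)&(W[:,2]<.059)
    print('rim',cv2.minAreaRect((W[m,:2]*1000).astype(np.float32)))
```

```text
top jaw 288 local [2.3 4.6] size [56.4 27.3] ang 0.9 world [0.5886 0.0881] z 0.0625 med [ 1.4  4.1 62.5]
top fixed 244 local [  3.1 120.4] size [65.2 21.3] ang 1.1 world [0.5491 0.197 ] z 0.0546 med [  4.3 120.4  54.6]
top block 457 local [ 4.7 62.6] size [46.6 74.7] ang 0.5 world [0.5707 0.1434] z 0.0419 med [ 3.8 63.  41.9]
top knob 115 local [   2.3 -136. ] size [32.6 21.4] ang 1.5 world [ 0.6374 -0.0438] z 0.0443 med [   1.7 -137.9   44.3]
top plateTip 776 local [  -0.7 -129.9] size [138.8  90.8] ang 89.8 world [ 0.6324 -0.0391] z 0.0106 med [  -6.9 -123.4   10.6]
rim ((582.1719970703125, -410.6470031738281), (170.84561157226562, 333.88397216796875), 4.112913608551025)
side jaw 159 local [ 0.1 -0. ] size [57. 28.] ang 1.4 world [0.5881 0.083 ] z 0.0623 med [ 1.6 -2.1 62.3]
side fixed 133 local [ -0.4 117.5] size [66.8 24.1] ang 5.8 world [0.5469 0.193 ] z 0.0539 med [ -0.6 117.3  53.9]
side block 230 local [ 3.  62.4] size [74.4 46.6] ang 89.4 world [0.5692 0.1426] z 0.0423 med [ 2.  67.2 42.3]
side knob 94 local [   2. -139.] size [33.9 25.1] ang 1.8 world [ 0.6382 -0.0467] z 0.0434 med [ 1.000e-01 -1.444e+02  4.340e+01]
side plateTip 626 local [   1.1 -129.8] size [ 86.8 139.2] ang 0.2 world [ 0.6341 -0.0384] z 0.0107 med [ -10.3 -132.5   10.7]
rim ((583.46826171875, -411.2541809082031), (171.6634063720703, 332.9989929199219), 3.6737284660339355)
```

```bash
cat > plan.py <<'E'
from h import *
import sys, json
def rows(target,yawdeg,n):
    s=readout.get_state(); M=R.from_euler('xyz',s['ee_rot']); p=np.array(s['eef_pos'])
    T=R.from_euler('xyz',[180,0,yawdeg],degrees=True)
    rv=(M.inv()*T).as_rotvec(degrees=True)
    out=[]; C=M; d=(np.array(target)-p)/n
    for i in range(n):
        out.append({"dp":[round(float(a),4) for a in C.inv().apply(d)],"rotation":[round(float(a),2) for a in rv/n]})
        C=C*R.from_rotvec(rv/n,degrees=True)
    for i in range(0,n,8): print(json.dumps(out[i:i+8]))
if __name__=='__main__':
    a=list(map(float,sys.argv[1:5])); rows(a[:3],a[3],int(sys.argv[5]))
E
python3 plan.py .588 .086 .15 -69.3 16
python3 - <<'E'
from h import *
W=np.load('top.npy').reshape(-1,3); W=W[~np.isnan(W[:,0])]
th=np.radians(20.7);y=np.array([-np.sin(th),np.cos(th)]); x=np.array([y[1],-y[0]])
L=np.c_[(W[:,:2]-[.5884,.0855])@x,(W[:,:2]-[.5884,.0855])@y,W[:,2]]
for a in range(-50,51,5):
    print(a,[ (round(float(np.median(q)*1000)) if len(q) else None) for b in (-60,-15,0,40,60,80) for q in [L[(abs(L[:,0]*1000-a)<2.5)&(abs(L[:,1]*1000-b)<6),2]]])
# tray rim: profile in x and y with trace mask
m=(W[:,2]>.05)&(W[:,2]<.059)&(W[:,0]>.5)&(W[:,0]<.7)&(W[:,1]>-.57)&(W[:,1]<-.23)
q=W[m]; 
for c in np.arange(-.52,-.28,.04):
    s=np.sort(q[abs(q[:,1]-c)<.01,0]); print('y',round(c,2),s[:1],s[-1:],len(s))
for c in (.56,.58,.6,.62,.64):
    s=q[abs(q[:,0]-c)<.008,1]; print('x',c,s.min(),s.max(),len(s))
E
```

```text
[{"dp": [0.0335, 0.0262, 0.0063], "rotation": [0.0, 0.0, 3.26]}, {"dp": [0.035, 0.0243, 0.0063], "rotation": [0.0, 0.0, 3.26]}, {"dp": [0.0363, 0.0222, 0.0063], "rotation": [0.0, 0.0, 3.26]}, {"dp": [0.0375, 0.0201, 0.0063], "rotation": [0.0, 0.0, 3.26]}, {"dp": [0.0386, 0.018, 0.0063], "rotation": [0.0, 0.0, 3.26]}, {"dp": [0.0395, 0.0157, 0.0063], "rotation": [0.0, 0.0, 3.26]}, {"dp": [0.0404, 0.0135, 0.0063], "rotation": [0.0, 0.0, 3.26]}, {"dp": [0.0411, 0.0112, 0.0063], "rotation": [0.0, 0.0, 3.26]}]
[{"dp": [0.0416, 0.0088, 0.0063], "rotation": [0.0, 0.0, 3.26]}, {"dp": [0.0421, 0.0064, 0.0063], "rotation": [0.0, 0.0, 3.26]}, {"dp": [0.0424, 0.004, 0.0063], "rotation": [0.0, 0.0, 3.26]}, {"dp": [0.0425, 0.0016, 0.0063], "rotation": [0.0, 0.0, 3.26]}, {"dp": [0.0425, -0.0008, 0.0063], "rotation": [0.0, 0.0, 3.26]}, {"dp": [0.0424, -0.0032, 0.0063], "rotation": [0.0, 0.0, 3.26]}, {"dp": [0.0422, -0.0056, 0.0063], "rotation": [0.0, 0.0, 3.26]}, {"dp": [0.0418, -0.008, 0.0063], "rotation": [0.0, 0.0, 3.26]}]
-50 [0, 1, 1, 2, 0, 1]
-45 [1, 0, 0, 1, -1, 1]
-40 [10, 5, 9, 3, 2, -1]
-3
[... 281 characters left out ...]

15 [26, 26, 64, 43, 44, 43]
20 [26, 28, 63, 43, 43, 44]
25 [27, 28, 63, 42, 41, 43]
30 [22, 27, 62, None, None, None]
35 [14, 14, None, 13, 11, 12]
40 [11, 12, None, 13, 10, 12]
45 [3, 2, None, 6, 5, 6]
50 [0, 1, 0, 0, 0, 0]
y -0.52 [0.50131275] [0.67583938] 217
y -0.48 [0.53698134] [0.6716578] 77
y -0.44 [0.53487371] [0.66951583] 80
y -0.4 [0.53221709] [0.66747845] 78
y -0.36 [0.52932506] [0.66309522] 69
y -0.32 [0.52616834] [0.66020497] 77
x 0.56 -0.5665630796422096 -0.24507003397668414 59
x 0.58 -0.5453534712650205 -0.24379042544924498 53
x 0.6 -0.5419538593111831 -0.24239427239983152 59
x 0.62 -0.5409328554194447 -0.24064501796662266 55
x 0.64 -0.5385045306765206 -0.23947165174056775 68
```

carry_out(
  commands=[
    {"dp": [0.0335,0.0262,0.0063],"rotation": [0.0,0.0,3.26]},
    {"dp": [0.035,0.0243,0.0063],"rotation": [0.0,0.0,3.26]},
    {"dp": [0.0363,0.0222,0.0063],"rotation": [0.0,0.0,3.26]},
    {"dp": [0.0375,0.0201,0.0063],"rotation": [0.0,0.0,3.26]},
    {"dp": [0.0386,0.018,0.0063],"rotation": [0.0,0.0,3.26]},
    {"dp": [0.0395,0.0157,0.0063],"rotation": [0.0,0.0,3.26]},
    {"dp": [0.0404,0.0135,0.0063],"rotation": [0.0,0.0,3.26]},
    {"dp": [0.0411,0.0112,0.0063],"rotation": [0.0,0.0,3.26]},
  ],
)

```text
t: 1.7
eef_pos: [0.3944, 0.3642, 0.2013]
ee_rot: [-3.141, 0.0, -0.757]
force: [0.2, 0.5, 0.4]
width: 0.0876
gripper_force: 0.0
```

carry_out(
  commands=[
    {"dp": [0.0416,0.0088,0.0063],"rotation": [0.0,0.0,3.26]},
    {"dp": [0.0421,0.0064,0.0063],"rotation": [0.0,0.0,3.26]},
    {"dp": [0.0424,0.004,0.0063],"rotation": [0.0,0.0,3.26]},
    {"dp": [0.0425,0.0016,0.0063],"rotation": [0.0,0.0,3.26]},
    {"dp": [0.0425,-0.0008,0.0063],"rotation": [0.0,0.0,3.26]},
    {"dp": [0.0424,-0.0032,0.0063],"rotation": [0.0,0.0,3.26]},
    {"dp": [0.0422,-0.0056,0.0063],"rotation": [0.0,0.0,3.26]},
    {"dp": [0.0418,-0.008,0.0063],"rotation": [0.0,0.0,3.26]},
  ],
)

```text
t: 2.7
eef_pos: [0.5888, 0.0846, 0.1508]
ee_rot: [-3.141, -0.0, -1.212]
force: [0.1, 0.5, -0.0]
width: 0.0878
gripper_force: 0.0
```

```bash
python3 -c "
from h import *
s=readout.get_state();print(s['t'],s['eef_pos'],np.degrees(s['ee_rot']),s['force'])"; python3 plan.py .589 .086 .057 -69.3 5
```

```text
2.7 [0.5888279  0.08458926 0.15081324] [-1.79965616e+02 -1.94809931e-03 -6.94328937e+01] [ 0.06649445  0.49612602 -0.0289928 ]
[{"dp": [-0.0003, -0.0001, 0.0188], "rotation": [-0.01, -0.0, -0.03]}, {"dp": [-0.0003, -0.0001, 0.0188], "rotation": [-0.01, -0.0, -0.03]}, {"dp": [-0.0003, -0.0001, 0.0188], "rotation": [-0.01, -0.0, -0.03]}, {"dp": [-0.0003, -0.0001, 0.0188], "rotation": [-0.01, -0.0, -0.03]}, {"dp": [-0.0003, -0.0001, 0.0188], "rotation": [-0.01, -0.0, -0.03]}]
```

carry_out(
  commands=[
    {"dp": [-0.0003,0,0.0188],"rotation": [0,0,0]},
    {"dp": [-0.0003,0,0.0188],"rotation": [0,0,0]},
    {"dp": [-0.0003,0,0.0188],"rotation": [0,0,0]},
    {"dp": [-0.0003,0,0.0188],"rotation": [0,0,0]},
    {"dp": [-0.0003,0,0.0186],"rotation": [0,0,0]},
    {"dp": [0,0,0],"rotation": [0,0,0]},
  ],
)

```text
t: 3.45
eef_pos: [0.5866, 0.0867, 0.0557]
ee_rot: [3.139, -0.0, -1.21]
force: [0.2, 0.2, 0.4]
width: 0.0871
gripper_force: 0.0
```

carry_out(
  commands=[
    {"dp": [0,0,0],"rotation": [0,0,0]},
    {"dp": [0,0,0],"rotation": [0,0,0]},
    {"dp": [0,0,0],"rotation": [0,0,0]},
    {"dp": [0,0,0],"rotation": [0,0,0]},
  ],
  grip=0.045,
  force=15,
)

```text
t: 3.95
eef_pos: [0.5892, 0.0879, 0.0577]
ee_rot: [-3.138, -0.0, -1.21]
force: [5.7, 0.9, -0.2]
width: 0.0558
gripper_force: 15.0
```

carry_out(
  commands=[
    {"dp": [-0.001,0.001,0],"rotation": [0,0,0]},
    {"dp": [-0.001,0.001,0],"rotation": [0,0,0]},
    {"dp": [-0.001,0,0],"rotation": [0,0,0]},
    {"dp": [-0.001,0,0],"rotation": [0,0,0]},
    {"dp": [0,0,0],"rotation": [0,0,0]},
  ],
)

```text
t: 4.58
eef_pos: [0.5879, 0.0912, 0.0577]
ee_rot: [-3.135, -0.001, -1.21]
force: [13.6, -0.8, -9.3]
width: 0.0562
gripper_force: 15.0
```

carry_out(
  commands=[
    {"dp": [0,-0.002,0],"rotation": [0,0,0]},
    {"dp": [0,-0.0015,0],"rotation": [0,0,0]},
    {"dp": [-0.0005,0,0],"rotation": [0,0,0]},
    {"dp": [-0.0005,0,0],"rotation": [0,0,0]},
  ],
)

```text
t: 5.08
eef_pos: [0.5878, 0.0919, 0.0576]
ee_rot: [-3.14, -0.001, -1.21]
force: [3.5, -4.7, 1.2]
width: 0.0557
gripper_force: 15.0
```

carry_out(
  commands=[
    {"dp": [-0.0005,0,0],"rotation": [0,0,0]},
    {"dp": [-0.0005,0,0],"rotation": [0,0,0]},
    {"dp": [0,0,0],"rotation": [0,0,0]},
  ],
)

```text
t: 5.45
eef_pos: [0.5875, 0.0927, 0.0576]
ee_rot: [-3.14, -0.001, -1.21]
force: [5.2, -5.8, 1.6]
width: 0.0559
gripper_force: 15.0
```

carry_out(
  commands=[
    {"dp": [-0.0005,0,0],"rotation": [0,0,0]},
    {"dp": [-0.0005,0,0],"rotation": [0,0,0]},
    {"dp": [0,0,0],"rotation": [0,0,0]},
  ],
)

```text
t: 5.82
eef_pos: [0.5873, 0.0932, 0.0576]
ee_rot: [-3.14, -0.001, -1.21]
force: [5.5, -8.9, 1.7]
width: 0.0559
gripper_force: 15.0
```

carry_out(
  commands=[
    {"dp": [0,0,0],"rotation": [0,0,0]},
    {"dp": [0,0,0],"rotation": [0,0,0]},
    {"dp": [0,0,-0.02],"rotation": [0,0,0]},
    {"dp": [0,0,-0.03],"rotation": [0,0,0]},
    {"dp": [0,0,-0.02],"rotation": [0,0,0]},
  ],
  grip=0.08,
)

```text
t: 6.45
eef_pos: [0.5863, 0.0946, 0.128]
ee_rot: [-3.141, 0.0, -1.21]
force: [0.3, -0.2, 0.9]
width: 0.0796
gripper_force: 0.0
```

```bash
python3 plan.py .6375 -.042 .12 -69.3 6
python3 - <<'E'
from h import *
import time
for n in ('side','top'):
    im,d=grab(n); W=cloud(n,d).reshape(-1,3); W=W[~np.isnan(W[:,0])]
    th=np.radians(20.7);y=np.array([-np.sin(th),np.cos(th)]); x=np.array([y[1],-y[0]])
    L=np.c_[(W[:,:2]-[.5873,.0932])@x,(W[:,:2]-[.5873,.0932])@y,W[:,2]]
    for nm,m in(('knob',(abs(L[:,0])<.03)&(abs(L[:,1]+.143)<.018)&(L[:,2]>.036)&(L[:,2]<.05)),('knobarms',(abs(L[:,0])<.03)&(abs(L[:,0])>.008)&(abs(L[:,1]+.143)<.03)&(L[:,2]>.034)&(L[:,2]<.05)),('jaw',(abs(L[:,0])<.04)&(abs(L[:,1])<.02)&(L[:,2]>.058)&(L[:,2]<.066))):
        if m.sum()>10: print(n,nm,m.sum(),L[m].min(0),L[m].max(0),np.median(L[m],0))
E
```

```text
[{"dp": [0.0243, 0.0001, 0.0013], "rotation": [-0.0, 0.0, -0.0]}, {"dp": [0.0243, 0.0001, 0.0013], "rotation": [-0.0, 0.0, -0.0]}, {"dp": [0.0243, 0.0001, 0.0013], "rotation": [-0.0, 0.0, -0.0]}, {"dp": [0.0243, 0.0001, 0.0013], "rotation": [-0.0, 0.0, -0.0]}, {"dp": [0.0243, 0.0001, 0.0013], "rotation": [-0.0, 0.0, -0.0]}, {"dp": [0.0243, 0.0001, 0.0013], "rotation": [-0.0, 0.0, -0.0]}]
side knob 110 [-0.01853041 -0.15682528  0.03650094] [ 0.01468428 -0.12589862  0.04879722] [-0.00448269 -0.14923554  0.04227735]
side knobarms 53 [-0.01853041 -0.15682528  0.03432948] [ 0.01468428 -0.1165247   0.04724295] [-0.01223998 -0.14969661  0.04195885]
side jaw 167 [-0.0311317  -0.01857117  0.058265  ] [0.02641716 0.01036577 0.06582269] [-0.00239946 -0.00658231  0.06192065]
top knob 126 [-0.0177199  -0.15108552  0.03660673] [ 0.01466238 -0.12512103  0.04963911] [-0.00224216 -0.14102702  0.04327996]
top knobarms 54 [-0.0177199  -0.15108552  0.03567481] [ 0.01466238 -0.13575624  0.04963911] [-0.0103652  -0.14244889  0.04405765]
top jaw 75 [-0.00483584 -0.00398746  0.0584281 ] [0.0208169  0.01242154 0.06592781] [0.00808878 0.00437133 0.0623099 ]
```

carry_out(
  commands=[
    {"dp": [0.0243,0,0.001],"rotation": [0,0,0]},
    {"dp": [0.0243,0,0.001],"rotation": [0,0,0]},
    {"dp": [0.0243,0,0.001],"rotation": [0,0,0]},
    {"dp": [0.0243,0,0.001],"rotation": [0,0,0]},
    {"dp": [0.0243,0,0.001],"rotation": [0,0,0]},
    {"dp": [0.0258,0.001,0.003],"rotation": [0,0,0]},
    {"dp": [0,0,0.025],"rotation": [0,0,0]},
    {"dp": [0,0,0.025],"rotation": [0,0,0]},
  ],
  grip=0.06,
)

```text
t: 7.55
eef_pos: [0.6368, -0.0442, 0.0674]
ee_rot: [3.141, 0.001, -1.211]
force: [-0.7, 1.7, 0.5]
width: 0.0599
gripper_force: 0.0
```

carry_out(
  commands=[
    {"dp": [0,0,0.015],"rotation": [0,0,0]},
    {"dp": [0,0,0.011],"rotation": [0,0,0]},
    {"dp": [0,0,0],"rotation": [0,0,0]},
  ],
)

```text
t: 7.92
eef_pos: [0.637, -0.0439, 0.0422]
ee_rot: [3.14, 0.0, -1.21]
force: [0.0, 0.9, 0.2]
width: 0.0602
gripper_force: 0.0
```

carry_out(
  commands=[
    {"dp": [0,0,0],"rotation": [0,0,0]},
    {"dp": [0,0,0],"rotation": [0,0,0]},
    {"dp": [0,0,0],"rotation": [0,0,0]},
  ],
  grip=0.02,
  force=10,
)

```text
t: 8.3
eef_pos: [0.6377, -0.0439, 0.0436]
ee_rot: [-3.141, -0.0, -1.21]
force: [0.6, 1.2, 0.0]
width: 0.0353
gripper_force: 0.0
```

carry_out(
  commands=[
    {"dp": [0,0,0],"rotation": [0,0,0]},
    {"dp": [0,0,0],"rotation": [0,0,0]},
  ],
)

```text
t: 8.55
eef_pos: [0.6382, -0.0437, 0.0435]
ee_rot: [-3.14, -0.0, -1.21]
force: [1.9, 1.0, 2.5]
width: 0.0318
gripper_force: 10.0
```

carry_out(
  commands=[
    {"dp": [-0.0004,0,-0.0026],"rotation": [0,0,0]},
    {"dp": [-0.0006,0,-0.0026],"rotation": [0,0,0]},
    {"dp": [-0.0013,0,-0.0051],"rotation": [0,0,0]},
    {"dp": [0,0,0],"rotation": [0,0,0]},
  ],
)

```text
t: 9.05
eef_pos: [0.6372, -0.0415, 0.0538]
ee_rot: [-3.14, -0.0, -1.21]
force: [4.6, 1.5, -1.5]
width: 0.032
gripper_force: 10.0
```

carry_out(
  commands=[
    {"dp": [-0.0041,-0.0007,-0.0097],"rotation": [0,0,0]},
    {"dp": [-0.0057,0,-0.0089],"rotation": [0,0,0]},
    {"dp": [-0.0071,0,-0.0078],"rotation": [0,0,0]},
    {"dp": [-0.0084,0,-0.0064],"rotation": [0,0,0]},
    {"dp": [0,0,0],"rotation": [0,0,0]},
  ],
)

```text
t: 9.68
eef_pos: [0.6283, -0.0172, 0.087]
ee_rot: [-3.141, -0.0, -1.209]
force: [2.9, -0.0, 2.3]
width: 0.0319
gripper_force: 10.0
```

carry_out(
  commands=[
    {"dp": [-0.0093,0,-0.0048],"rotation": [0,0,0]},
    {"dp": [-0.0101,0,-0.0032],"rotation": [0,0,0]},
    {"dp": [-0.0105,0,-0.0013],"rotation": [0,0,0]},
    {"dp": [-0.0105,0,0.0004],"rotation": [0,0,0]},
    {"dp": [-0.0103,0,0.0023],"rotation": [0,0,0]},
    {"dp": [-0.0097,0,0.0041],"rotation": [0,0,0]},
    {"dp": [-0.0089,0,0.0057],"rotation": [0,0,0]},
    {"dp": [0,0,0],"rotation": [0,0,0]},
  ],
)

```text
t: 10.68
eef_pos: [0.6037, 0.0487, 0.0825]
ee_rot: [-3.141, 0.001, -1.209]
force: [2.4, 5.7, 3.8]
width: 0.032
gripper_force: 10.0
```

carry_out(
  commands=[
    {"dp": [0,0,0],"rotation": [0,0,0]},
    {"dp": [0,0,0],"rotation": [0,0,0]},
    {"dp": [0,0,0],"rotation": [0,0,0]},
    {"dp": [0,0,0],"rotation": [0,0,0]},
    {"dp": [0,0,-0.03],"rotation": [0,0,0]},
    {"dp": [0,0,-0.03],"rotation": [0,0,0]},
  ],
  grip=0.08,
)

```text
t: 11.42
eef_pos: [0.6034, 0.0466, 0.1431]
ee_rot: [3.14, -0.0, -1.21]
force: [0.7, 0.7, 0.6]
width: 0.0794
gripper_force: 0.0
```

```bash
python3 plan.py .5873 .0932 .12 -69.3 3
python3 - <<'E'
from h import *
im,d=grab('side'); cv2.imwrite('pics/s1.png',cv2.resize(im[150:290,230:430,::-1],None,fx=4,fy=4,interpolation=cv2.INTER_CUBIC))
E
```

```text
[{"dp": [-0.0164, -0.0005, 0.0077], "rotation": [0.03, -0.0, -0.02]}, {"dp": [-0.0164, -0.0005, 0.0077], "rotation": [0.03, -0.0, -0.02]}, {"dp": [-0.0164, -0.0005, 0.0077], "rotation": [0.03, -0.0, -0.02]}]
```

View pics/s1.png

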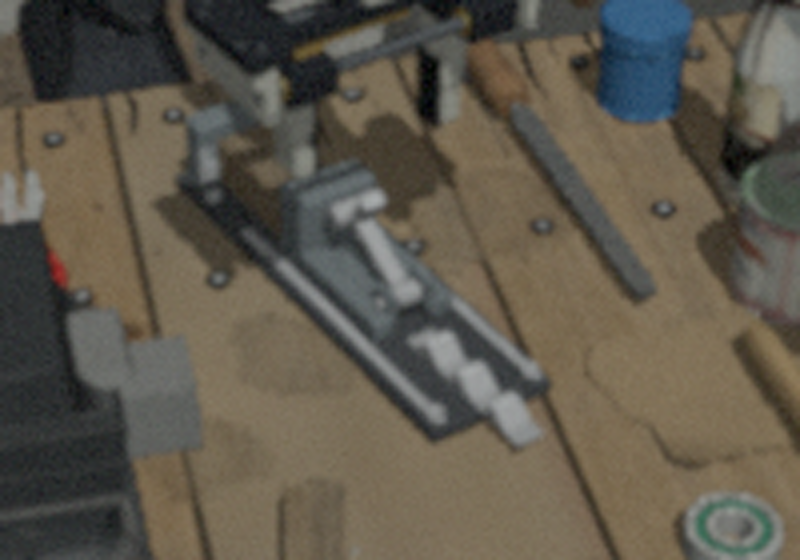

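The pawl is thrown over: its knob rests just behind the jaw at crop (358, 205). Now I grip the jaw again.

carry_out(
  commands=[
    {"dp": [-0.0164,-0.0005,0.007],"rotation": [0,0,0]},
    {"dp": [-0.0164,-0.0005,0.007],"rotation": [0,0,0]},
    {"dp": [-0.0164,-0.0005,0.007],"rotation": [0,0,0]},
    {"dp": [0,0,0.02],"rotation": [0,0,0]},
    {"dp": [0,0,0.02],"rotation": [0,0,0]},
    {"dp": [0,0,0.015],"rotation": [0,0,0]},
    {"dp": [0,0,0.008],"rotation": [0,0,0]},
    {"dp": [0,0,0],"rotation": [0,0,0]},
  ],
)

```text
t: 12.48
eef_pos: [0.5876, 0.0935, 0.0582]
ee_rot: [3.14, -0.0, -1.21]
force: [0.3, 0.0, -0.5]
width: 0.0799
gripper_force: 0.0
```

carry_out(
  commands=[
    {"dp": [0,0,0],"rotation": [0,0,0]},
    {"dp": [0,0,0],"rotation": [0,0,0]},
    {"dp": [0,0,0],"rotation": [0,0,0]},
    {"dp": [0,0,0],"rotation": [0,0,0]},
  ],
  grip=0.045,
  force=25,
)

```text
t: 12.98
eef_pos: [0.5873, 0.0932, 0.0592]
ee_rot: [3.141, 0.0, -1.211]
force: [-4.2, -0.5, 5.8]
width: 0.0557
gripper_force: 25.0
```

carry_out(
  commands=[
    {"dp": [0.002,0,0],"rotation": [0,0,0]},
    {"dp": [0.004,0,0],"rotation": [0,0,0]},
    {"dp": [0.004,0,0],"rotation": [0,0,0]},
    {"dp": [0.004,0,0],"rotation": [0,0,0]},
    {"dp": [0,0,0],"rotation": [0,0,0]},
  ],
)

```text
t: 13.6
eef_pos: [0.5921, 0.0805, 0.0592]
ee_rot: [3.141, 0.001, -1.211]
force: [-5.4, 1.5, 6.3]
width: 0.0561
gripper_force: 25.0
```

carry_out(
  commands=[
    {"dp": [0.005,0,0],"rotation": [0,0,0]},
    {"dp": [0.005,0,0],"rotation": [0,0,0]},
    {"dp": [0.005,0,0],"rotation": [0,0,0]},
    {"dp": [0.005,0,0],"rotation": [0,0,0]},
    {"dp": [0.005,0,0],"rotation": [0,0,0]},
    {"dp": [0.004,0,0],"rotation": [0,0,0]},
    {"dp": [0.002,0,0],"rotation": [0,0,0]},
    {"dp": [0,0,0],"rotation": [0,0,0]},
  ],
)

```text
t: 14.6
eef_pos: [0.6028, 0.0515, 0.0592]
ee_rot: [3.14, 0.001, -1.211]
force: [-6.4, 1.8, 6.9]
width: 0.0561
gripper_force: 25.0
```

carry_out(
  commands=[
    {"dp": [0,0,0],"rotation": [0,0,0]},
    {"dp": [0,0,0],"rotation": [0,0,0]},
    {"dp": [0,0,0],"rotation": [0,0,0]},
    {"dp": [0,0,-0.03],"rotation": [0,0,0]},
    {"dp": [0,0,-0.035],"rotation": [0,0,0]},
    {"dp": [0,0,0],"rotation": [0,0,0]},
  ],
  grip=0.08,
)

```text
t: 15.35
eef_pos: [0.6057, 0.052, 0.1269]
ee_rot: [-3.136, -0.0, -1.21]
force: [-0.8, -0.4, -0.5]
width: 0.0799
gripper_force: 0.0
```

```bash
python3 - <<'E'
from h import *
for n in ('top','side'):
    im,d=grab(n); cv2.imwrite('pics/%s2.png'%n,cv2.resize(im[150:290,150:350,::-1] if n=='top' else im[150:290,230:430,::-1],None,fx=4,fy=4,interpolation=cv2.INTER_CUBIC))
    W=cloud(n,d).reshape(-1,3); W=W[~np.isnan(W[:,0])]
    th=np.radians(20.7);y=np.array([-np.sin(th),np.cos(th)]); x=np.array([y[1],-y[0]])
    L=np.c_[(W[:,:2]-[.5873,.0932])@x,(W[:,:2]-[.5873,.0932])@y,W[:,2]]
    m=(abs(L[:,0])<.035)&(L[:,1]>-.02)&(L[:,1]<.105)&(L[:,2]>.036)&(L[:,2]<.046); q=L[m]
    print(n,m.sum(),np.percentile(q,[1,99],axis=0),cv2.minAreaRect((q[:,:2]*1000).astype(np.float32)))
E
python3 plan.py .57 .146 .1 -69.3 4
```

```text
top 760 [[-0.0208961   0.01333131  0.03729161]
 [ 0.02443658  0.10115371  0.04588587]] ((-0.14101028442382812, 57.59847640991211), (90.4104232788086, 64.072265625), 88.45037078857422)
side 270 [[-0.03130484  0.00759351  0.03627441]
 [ 0.02217178  0.10316822  0.04566222]] ((-2.8379554748535156, 55.591880798339844), (50.3786506652832, 101.53264617919922), 7.676369667053223)
[{"dp": [-0.0251, -0.0004, 0.006], "rotation": [-0.01, 0.0, -0.01]}, {"dp": [-0.0251, -0.0004, 0.006], "rotation": [-0.01, 0.0, -0.01]}, {"dp": [-0.0251, -0.0004, 0.006], "rotation": [-0.01, 0.0, -0.01]}, {"dp": [-0.0251, -0.0004, 0.006], "rotation": [-0.01, 0.0, -0.01]}]
```

View pics/top2.png

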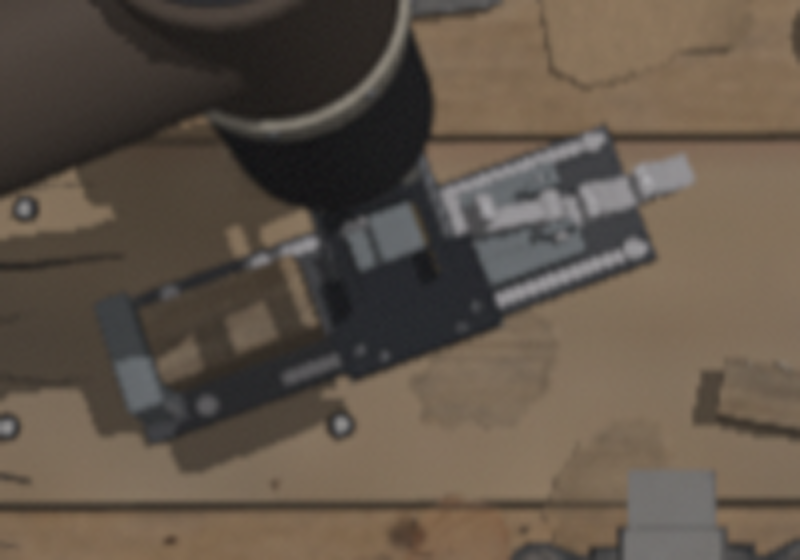

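The top view shows the jaw drawn back, clear of the block at crop (235, 330), with the pawl over at (510, 210). Next I go for the block.

carry_out(
  commands=[
    {"dp": [-0.0255,0.0004,0.006],"rotation": [0,0,0]},
    {"dp": [-0.0255,0.0004,0.006],"rotation": [0,0,0]},
    {"dp": [-0.0255,0.0004,0.006],"rotation": [0,0,0]},
    {"dp": [-0.0255,0.0004,0.006],"rotation": [0,0,0]},
    {"dp": [0,0,0.02],"rotation": [0,0,0]},
    {"dp": [0,0,0.02],"rotation": [0,0,0]},
    {"dp": [0,0,0.018],"rotation": [0,0,0]},
    {"dp": [0,0,0],"rotation": [0,0,0]},
  ],
  grip=0.068,
)

```text
t: 16.45
eef_pos: [0.5647, 0.1454, 0.0395]
ee_rot: [3.137, -0.001, -1.21]
force: [-0.2, -0.0, -0.0]
width: 0.068
gripper_force: 0.0
```

carry_out(
  commands=[
    {"dp": [0,0,0],"rotation": [0,0,0]},
    {"dp": [0,0,0],"rotation": [0,0,0]},
    {"dp": [0,0,0],"rotation": [0,0,0]},
    {"dp": [0,0,0],"rotation": [0,0,0]},
  ],
  grip=0.035,
  force=25,
)

```text
t: 16.95
eef_pos: [0.567, 0.1466, 0.0426]
ee_rot: [-3.14, 0.0, -1.21]
force: [0.7, 1.3, 2.5]
width: 0.0445
gripper_force: 25.0
```

carry_out(
  commands=[
    {"dp": [0.001,0,-0.005],"rotation": [0,0,0]},
    {"dp": [0.001,0,-0.01],"rotation": [0,0,0]},
    {"dp": [0,0,-0.025],"rotation": [0,0,0]},
    {"dp": [0,0,-0.03],"rotation": [0,0,0]},
    {"dp": [0,0,-0.04],"rotation": [0,0,0]},
    {"dp": [0,0,-0.04],"rotation": [0,0,0]},
    {"dp": [0,0,-0.03],"rotation": [0,0,0]},
    {"dp": [0,0,-0.01],"rotation": [0,0,0]},
  ],
)

```text
t: 17.95
eef_pos: [0.5674, 0.1446, 0.2342]
ee_rot: [-3.138, 0.001, -1.21]
force: [0.4, 0.4, -3.2]
width: 0.0447
gripper_force: 25.0
```

```bash
python3 plan.py .6 -.392 .22 -86 16
```

```text
[{"dp": [0.0321, 0.0099, 0.0008], "rotation": [-0.01, 0.0, 1.04]}, {"dp": [0.0323, 0.0093, 0.0008], "rotation": [-0.01, 0.0, 1.04]}, {"dp": [0.0324, 0.0088, 0.0008], "rotation": [-0.01, 0.0, 1.04]}, {"dp": [0.0326, 0.0082, 0.0008], "rotation": [-0.01, 0.0, 1.04]}, {"dp": [0.0327, 0.0076, 0.0009], "rotation": [-0.01, 0.0, 1.04]}, {"dp": [0.0329, 0.007, 0.0009], "rotation": [-0.01, 0.0, 1.04]}, {"dp": [0.033, 0.0064, 0.0009], "rotation": [-0.01, 0.0, 1.04]}, {"dp": [0.0331, 0.0058, 0.0009], "rotation": [-0.01, 0.0, 1.04]}]
[{"dp": [0.0332, 0.0052, 0.0009], "rotation": [-0.01, 0.0, 1.04]}, {"dp": [0.0333, 0.0046, 0.0009], "rotation": [-0.01, 0.0, 1.04]}, {"dp": [0.0334, 0.004, 0.0009], "rotation": [-0.01, 0.0, 1.04]}, {"dp": [0.0334, 0.0034, 0.0009], "rotation": [-0.01, 0.0, 1.04]}, {"dp": [0.0335, 0.0027, 0.0009], "rotation": [-0.01, 0.0, 1.04]}, {"dp": [0.0335, 0.0021, 0.0009], "rotation": [-0.01, 0.0, 1.04]}, {"dp": [0.0336, 0.0015, 0.0009], "rotation": [-0.01, 0.0, 1.04]}, {"dp": [0.0336, 0.0009, 0.0009], "rotation": [-0.01, 0.0, 1.04]}]
```

Block lifted: the force shows −3.2 N in z, near its weight. Carrying it to the tray.

carry_out(
  commands=[
    {"dp": [0.0321,0.0099,0.0008],"rotation": [0,0,1.04]},
    {"dp": [0.0323,0.0093,0.0008],"rotation": [0,0,1.04]},
    {"dp": [0.0324,0.0088,0.0008],"rotation": [0,0,1.04]},
    {"dp": [0.0326,0.0082,0.0008],"rotation": [0,0,1.04]},
    {"dp": [0.0327,0.0076,0.0009],"rotation": [0,0,1.04]},
    {"dp": [0.0329,0.007,0.0009],"rotation": [0,0,1.04]},
    {"dp": [0.033,0.0064,0.0009],"rotation": [0,0,1.04]},
    {"dp": [0.0331,0.0058,0.0009],"rotation": [0,0,1.04]},
  ],
)

```text
t: 18.95
eef_pos: [0.5823, -0.1249, 0.2237]
ee_rot: [3.139, 0.001, -1.356]
force: [0.5, 0.1, -2.1]
width: 0.0451
gripper_force: 25.0
```

carry_out(
  commands=[
    {"dp": [0.0332,0.0052,0.0009],"rotation": [0,0,1.04]},
    {"dp": [0.0333,0.0046,0.0009],"rotation": [0,0,1.04]},
    {"dp": [0.0334,0.004,0.0009],"rotation": [0,0,1.04]},
    {"dp": [0.0334,0.0034,0.0009],"rotation": [0,0,1.04]},
    {"dp": [0.0335,0.0027,0.0009],"rotation": [0,0,1.04]},
    {"dp": [0.0335,0.0021,0.0009],"rotation": [0,0,1.04]},
    {"dp": [0.0336,0.0015,0.0009],"rotation": [0,0,1.04]},
    {"dp": [0.0336,0.0009,0.0009],"rotation": [0,0,1.04]},
  ],
)

```text
t: 19.95
eef_pos: [0.5988, -0.3929, 0.216]
ee_rot: [3.139, 0.002, -1.501]
force: [1.1, -0.1, -2.9]
width: 0.0447
gripper_force: 25.0
```

```bash
python3 plan.py .6 -.392 .09 -86 6;  python3 -c "
from h import *
im,d=grab('side'); cv2.imwrite('pics/s3.png',im[:,:,::-1])"
```

```text
[{"dp": [-0.0001, -0.0003, 0.021], "rotation": [0.02, 0.02, -0.0]}, {"dp": [-0.0001, -0.0002, 0.021], "rotation": [0.02, 0.02, -0.0]}, {"dp": [-0.0001, -0.0002, 0.021], "rotation": [0.02, 0.02, -0.0]}, {"dp": [-0.0001, -0.0002, 0.021], "rotation": [0.02, 0.02, -0.0]}, {"dp": [-0.0001, -0.0002, 0.021], "rotation": [0.02, 0.02, -0.0]}, {"dp": [-0.0001, -0.0002, 0.021], "rotation": [0.02, 0.02, -0.0]}]
```

View pics/s3.png

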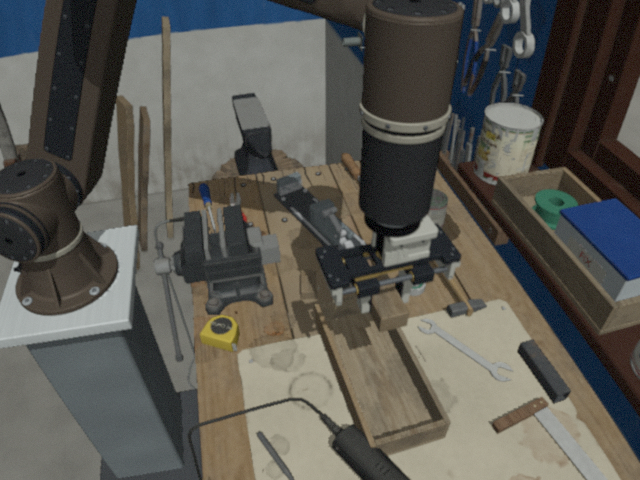

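The block hangs level in the gripper at (390, 310), above the tray at about (380, 375). The bystanders are undisturbed, so I lower it.

carry_out(
  commands=[
    {"dp": [0,-0.0003,0.03],"rotation": [0,0,0]},
    {"dp": [0,-0.0003,0.03],"rotation": [0,0,0]},
    {"dp": [0,-0.0003,0.03],"rotation": [0,0,0]},
    {"dp": [0,0,0.03],"rotation": [0,0,0]},
    {"dp": [0,0,0.025],"rotation": [0,0,0]},
    {"dp": [0,0,0.015],"rotation": [0,0,0]},
    {"dp": [0,0,0.006],"rotation": [0,0,0]},
    {"dp": [0,0,0],"rotation": [0,0,0]},
  ],
)

```text
t: 21.0
eef_pos: [0.6005, -0.3922, 0.0519]
ee_rot: [3.141, -0.0, -1.5]
force: [0.5, -0.1, -2.6]
width: 0.0446
gripper_force: 25.0
```

carry_out(
  commands=[
    {"dp": [0,0,0.004],"rotation": [0,0,0]},
    {"dp": [0,0,0.003],"rotation": [0,0,0]},
    {"dp": [0,0,0.001],"rotation": [0,0,0]},
    {"dp": [0,0,0.001],"rotation": [0,0,0]},
    {"dp": [0,0,0],"rotation": [0,0,0]},
  ],
)

```text
t: 21.62
eef_pos: [0.6005, -0.3922, 0.0429]
ee_rot: [-3.142, -0.0, -1.501]
force: [-1.2, 0.5, -2.5]
width: 0.045
gripper_force: 25.0
```

carry_out(
  commands=[
    {"dp": [0,0,0.001],"rotation": [0,0,0]},
    {"dp": [0,0,0.0007],"rotation": [0,0,0]},
    {"dp": [0,0,0],"rotation": [0,0,0]},
  ],
)

```text
t: 22.0
eef_pos: [0.6005, -0.3922, 0.0416]
ee_rot: [-3.141, -0.0, -1.5]
force: [-0.8, 2.6, 1.4]
width: 0.0449
gripper_force: 25.0
```

Contact with the floor is felt, so I release and rise.

carry_out(
  commands=[
    {"dp": [0,0,0],"rotation": [0,0,0]},
    {"dp": [0,0,0],"rotation": [0,0,0]},
    {"dp": [0,0,0],"rotation": [0,0,0]},
    {"dp": [0,0,-0.01],"rotation": [0,0,0]},
    {"dp": [0,0,-0.03],"rotation": [0,0,0]},
    {"dp": [0,0,-0.04],"rotation": [0,0,0]},
    {"dp": [0,0,-0.05],"rotation": [0,0,0]},
    {"dp": [0,0,-0.05],"rotation": [0,0,0]},
  ],
  grip=0.06,
)

```text
t: 23.0
eef_pos: [0.6003, -0.3922, 0.2236]
ee_rot: [-3.141, -0.0, -1.5]
force: [1.7, -0.8, 0.4]
width: 0.0602
gripper_force: 0.0
```

carry_out(
  commands=[
    {"dp": [-0.03,0,-0.02],"rotation": [0,0,0]},
    {"dp": [-0.04,0,-0.02],"rotation": [0,0,0]},
    {"dp": [-0.04,0,0],"rotation": [0,0,0]},
    {"dp": [-0.04,0,0],"rotation": [0,0,0]},
    {"dp": [0,0,0],"rotation": [0,0,0]},
    {"dp": [0,0,0],"rotation": [0,0,0]},
  ],
)

```text
t: 23.75
eef_pos: [0.5901, -0.2426, 0.262]
ee_rot: [-3.141, -0.0, -1.5]
force: [1.3, -0.4, 0.0]
width: 0.0602
gripper_force: 0.0
```

Run:
```python
from h import *
im,d=grab('top','top4.png'); W=cloud('top',d).reshape(-1,3)
m=(abs(W[:,0]-.6)<.05)&(abs(W[:,1]+.392)<.1)&(W[:,2]>.03)&(W[:,2]<.05); print(m.sum(),np.nanmedian(W[m],0),cv2.minAreaRect((W[m,:2]*1000).astype(np.float32)))
print(readout.get_state()['force'])
```

```text
844 [ 0.59899959 -0.3912288   0.04140966] ((605.648681640625, -362.8249816894531), (155.05039978027344, 64.74617767333984), 78.94590759277344)
[-0.89121713  0.61336093 -0.20233725]
```

View pics/top4.png

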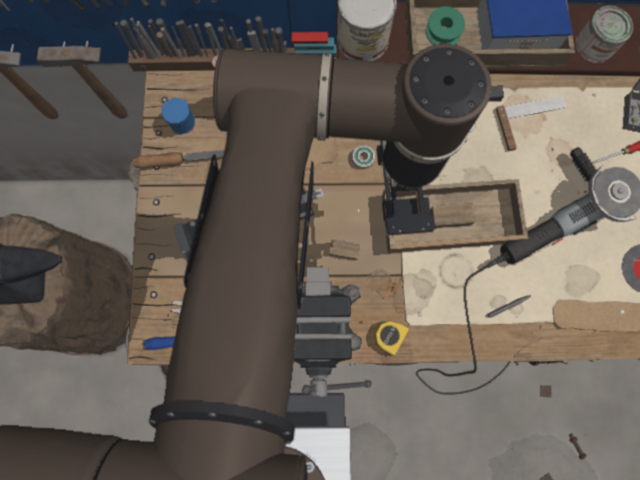

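The block lies flat in the tray around (452, 210), with its top at z = 0.041. The arm is clear of everything, and the bystanders that still show have not moved.

```bash
python3 -c "
from station import arm
print(arm.job_done())"
```

```text
the job is handed in; nothing more can be done
None
```

The block lies flat in the tray, the jaw was drawn back about 44 mm with the pawl thrown over, and the job was handed in at about 24 s; the hand-in call returned no verdict.

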